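Start the pigment mill: set speed 5, mesh the cup on the drive, hold it down

TASK

Turn the speed sleeve of the pigment mill until the 5 stands at the red index. Then take the steel grinding cup, set it upright into the mill's collar, turn it until its socket meshes with the splined drive and it drops in, and press it fully home so that its flange lies on the collar's rim; the mill runs only while the cup is pressed against its spring, so finish while still holding the cup down like that. Leave the other things on the bench where they stand.

Things in the scene. Friction and masses are not known exactly. Their poses are not given: they have to be found in the camera images.
- mill: Fixed bench mill: a white box 180 (x) x 260 (y) x 100 mm high with a flat top deck. Origin: centre of its underside, on the table; x points to its rear, y to its left, z up. On the deck stand a dark round collar (at y = +60 mm) that takes the cup, and the black speed sleeve (at y = -75 mm). A red triangle on the deck on the sleeve's -x side (the front) is the index.
- well (a point): Centre of the collar at deck height, 100 mm above the table; axes as the mill's. The collar is a tube of 66.6 mm bore, 87 mm outside, its rim 44 mm above this point. In it stand the drive and, around the drive, the orange sprung ring.
- drive: The mill's splined drive in the middle of the collar, light metal: six straight upright lugs, 60 degrees apart, each 5.4 mm wide, tips at 17 mm radius, tops 22 mm above the deck with 1.5 mm bevels. Origin on its axis at deck height; its x axis points along one of the lugs, z up. It stands at any angle at the start and takes about 0.1 N m to turn on the motor shaft.
- interlock (a joint): Orange sprung ring at the bottom of the collar: m that it is pressed down, 0 at rest (ring top 12 mm above the deck). About 6 N start it moving, about 10 N hold it 8 mm down, which is where the cup is home. The cup's weight (2.5 to 3.9 N) alone does not move it.
- speed (a joint): Angle of the speed sleeve, rad; it grows as the sleeve turns clockwise seen from above. Numerals 1 to 8 stand on its flange, numeral n is at the red index at 0.4 x (n - 1): 1 at 0, 5 at 1.6, 8 at 2.8 (end stop). Ball detents hold it at each numeral; about 0.1 N m turns it from one to the next. At the start 1, 2 or 3 is at the index.
- speed_grip (a point): Point to grip on the sleeve's upright axis, 27 mm above the deck. The sleeve is a ribbed dark barrel 34 mm across, from 7 to 43 mm above the deck, over a black flange 60 mm across and 7 mm thick that carries the white numerals, their tops towards the axis, increasing anticlockwise seen from above.
- cup: Closed grinding cup, 0.26 to 0.40 kg, standing upright on the table. Origin: centre of its underside, z up. From below: black coupling cap 64 mm across and 40 mm high, with a splined socket in its underside; black flange 76 mm across, from 40 to 45 mm; steel body 52 mm across, from 45 mm to a rounded top at 118 mm. A red line on its side, top and flange points along its x axis.
- cup_socket (a point): Socket centre, at the cup's origin and with its axes. Six grooves 60 degrees apart, 8.4 mm wide (1.5 mm play each side of a lug), one along the cup's x axis, under the red line. In the collar this point is about 20 mm above the deck while the lugs block it, 12 mm when meshed and resting on the sprung ring, 4 mm when home (flange on the rim).
- cup_grip (a point): Point on the cup's axis to grip the steel body, 94 mm above its underside, axes as the cup's.
- jar: Bystander: amber glass jar with a blue cap, 60 mm across, 95 mm high; origin under its centre.
- spare_cap: Bystander: spare black coupling cap lying with its socket up, 76 mm across, 45 mm high; origin under its centre.
- brushes: Bystander: glass beaker of brushes, 72 mm across, about 210 mm high over the brushes; origin under its centre.
- pot: Bystander: restored ancient pot with painted bands, 110 mm across, 148 mm high; origin under its centre.
- tub: Bystander: white tub with a green lid, 106 mm across, 104 mm high; origin under its centre.
- mortar: Bystander: white mortar, 104 mm across, 55 mm high, with its pestle standing out to 120 mm; origin under its centre.
- spatula: Bystander: small spatula lying flat, 200 mm long along its x axis, 12 mm high; origin under its middle.

How it is judged:
On the way, in this order (a step that is already met when the one before it is completed fails the run):
1. the speed sleeve stands at 5 (detent), before the cup is on the drive (value of joint speed between 1.48 and 1.72 rad), for 0.3 s.
2. the cup is down in the collar with its socket meshed on the drive (horizontal distance between cup and well below 0.005 m and z of cup in the frame of well below 0.0145 m and angle between cup's own z axis and vertical below 0.12 rad), for 0.1 s.
At the end, for the whole second after the job is handed in: Sleeve at 5 (1.6 rad within 0.12). Cup at rest and upright (0.06 rad), within 3 mm of the collar's axis, its origin at most 6 mm above the deck (home is 4 mm), the sprung ring at least 6 mm down, and the fingers still on the cup (over 2 N) (all of step 1 and horizontal distance between cup and well below 0.003 m and z of cup in the frame of well below 0.006 m and angle between cup's own z axis and vertical below 0.06 rad and value of joint interlock above 0.006 m and contact force between the fingers and cup above 2 N and linear speed of cup below 0.01 m/s); the arm keeps its last pose, push and grip.
It fails at once if a bystander (jar, spare cap, brushes, pot, tub, mortar or spatula) is shoved more than 30 mm or tipped over (distance of any of jar, spare_cap, brushes, pot, tub, mortar, spatula from where it was at the start of the episode above 0.03 m or angle between any of jar, spare_cap, brushes, pot, tub, mortar, spatula's own z axis and vertical above 0.5 rad).
It also fails if it takes over 58 s, if anything falls off the work surface, if the arm or the gripper's body presses on something with over 40 N, if the wrist force passes 120 N, or if a joint passes its speed limit or range.

ROBOT

A 6-joint arm with a two-finger parallel gripper is mounted at the origin on the work surface. World frame = base frame: x ahead of the robot, y to its left, z up, the work surface at z = 0. Lengths are in m, angles in rad, forces in N, time in s.
With the tool pointing down it reaches from about 0.375 to 0.975 m from the base axis. Payload 3.8 kg.
Tool frame: the origin (TCP) lies on the centre line of the jaws, within the pads' length; the fingertips stand 22 mm ahead of it and the grasp point (between the pads) lies 3 mm ahead of it; z points along the fingers, x is the direction in which the jaws open and shut, and the axes are right-handed (so a half turn about z gives the same grasp; the last joint's range is limited). The gripper opens to 85 mm and grips with 20 to 120 N. Pads are 22 mm wide; open, the fingers measure 114 mm over their backs; the gripper's body (76 mm by 85 mm) begins 54 mm behind the grasp point. The pads swing forward as they close: fully open they stand 13 mm farther back than shut.
Start: joints at [-1.242, 0.264, 1.604, -0, 1.274, -0.037], TCP at [0.241, -0.63, 0.253] pointing down, gripper open.
Joint ranges: [-2.63, 2.63], [-0.94, 2.18], [0.31, 2.57], [-1.31, 4.45], [0, 2.66], [-2.55, 2.55]. Speed limits (rad/s): [2.57, 2.57, 3.14, 3.14, 3.14, 3.14].

INTERFACE

Orientations are given as a rotation vector (axis times angle).
In Python, from workcell import bot, viewer gives the robot as it stands.
- The arm moves only by the tool move_arm, never from a script. Its argument "series" is text: rows parted by semicolons, each of 7 numbers parted by spaces: the turn, a rotation vector about the tool's x, y, z scaled (see below), then the shift along the tool's x, y, z scaled (see below), then the opening, from -1 (shut) to 1 (fully open). A call has exactly 8 rows; each row is the pose to reach, as a shift and turn from the pose commanded when the call began, along the tool's axes at that moment; what a row does not reach only later rows make up. The controller multiplies each number of a shift by 100 mm and each number of a turn by 120 degrees. A row lasts 1/10 s, in which the tool goes at most 50 mm and 8.59 degrees, less where a joint would pass 70% of its speed; a pose out of reach is approached as far as the arm can. A call with a number of a shift or a turn outside -1 to 1 is refused whole. A call with a gripper value outside its range is refused whole. The fingers move at their own pace and stop on an object; "squeeze" is the grip in N (left out, the last holds). Time passes only in rows, so rows that repeat a pose let the fingers close, or fill a call up. It gives the time, the measured TCP pose, the force and the opening at its end, in the units of the state.
- bot.read_state(): the state, without advancing time (a new reading comes with each control period).
- viewer.read_camera(name): name is "scene" or "top"; returns a dict with "pixels" (480x640x3 uint8, red, green, blue), "K" (3x3 intrinsics, pixels), "dist" ([k1, k2, p1, p2, k3] as OpenCV has them; the pictures are not rectified), "world_to_cam" (4x4, takes a point from world to camera coordinates). Camera axes: x right, y up, looking along -z (the intrinsics and any distortion apply to the point x, -y, -z); pixel columns grow to the right and rows downward; lengths in m; the calibration is good to about 2 mm. A picture is of the moment at which its call begins. There is no depth.
- bot.finish_job(): hands the job in, once; it reports no verdict.
The state is a dict: "time": time; "q": joint angles; "joint_vel": joint speeds; "joint_torque": joint torques, N m; "tool_pos": TCP position; "tcp_rot": TCP orientation; "wrist_force": force on the tool from outside, world axes, zero at the start; "torque": the same for the moment, N m; "width": opening from 0.0 (shut) to 1.0 (fully open).
Only numpy, scipy, OpenCV 4.12 (cv2) and the standard library are available. Lean on these libraries where they do the work, as an engineer would, in place of code of your own. Each camera call takes 0.05 s, during which the arm holds its last target.

## Working session

There is one attempt and no reset: what is moved stays moved. The work goes in short steps, Python scripts to look and compute and a tool call to move; the robot and the scene stay as the last step left them, time stands still between calls to the robot, and variables do not carry over. Pictures are saved under pics/ and viewed, and the job is handed in when it is done.

Besides the shell and the picture viewer there is one more tool, called after "Emit:" by a JSON object that holds its "fn" and its "kwargs", one argument or row to a line. move_arm: Moves the arm, as the interface text tells. Its arguments: {"type":"object","properties":{"series":{"type":"string"},"squeeze":{"type":"number"}},"required":["series"]}

```bash
mkdir -p pics; ls
python3 - <<'E'
from workcell import bot, viewer
import cv2
print(bot.read_state())
for n in ["scene","top"]:
    c=viewer.read_camera(n); cv2.imwrite(f"pics/{n}0.png",c["pixels"][:,:,::-1]); print(n,c["K"],c["dist"],c["world_to_cam"])
E
```

```text
pics
{'time': 0.0, 'q': array([-1.24188696e+00,  2.64783735e-01,  1.60543016e+00,  2.46213609e-05,
        1.27368552e+00, -3.68891704e-02]), 'joint_vel': array([ 0.00220939, -0.0010873 ,  0.00052343, -0.00191756,  0.00024904,
       -0.00096518]), 'joint_torque': array([-1.85608384e-03, -5.15124500e+01, -3.67314649e+01, -3.65764836e-04,
        1.30860167e-02, -1.58274776e-05]), 'tool_pos': array([ 0.24122875, -0.62966904,  0.25191104]), 'tcp_rot': array([-2.5872703 ,  1.77956827,  0.00288433]), 'wrist_force': array([-0.22966226, -0.3030239 ,  0.44933271]), 'torque': array([-0.00514964, -0.00543585,  0.01924787]), 'width': 1.0008973217659718}
scene [[515.85901627   0.         317.44023095]
 [  0.         515.85901627 238.11355359]
 [  0.           0.           1.        ]] [-0.0287158  0.         0.         0.         0.       ] [[ 0.83632336  0.54821637 -0.00469505 -0.47029972]
 [-0.31680513  0.49025124  0.81196565  0.10344402]
 [ 0.44743462 -0.67757843  0.58368633 -1.72371762]
 [ 0.          0.          0.          1.        ]]
top [[511.66562544   0.         315.19812251]
 [  0.         511.66562544 236.65627468]
 [  0.           0.           1.        ]] [0.00192011 0.         0.         0.         0.        ] [[ 0.01468555 -0.99986783  0.00697507 -0.02766577]
 [ 0.98117427  0.01575373  0.19248083 -0.57546182]
 [-0.19256527  0.00401708  0.98127594 -1.47279739]
 [ 0.          0.          0.          1.        ]]
```

View pics/scene0.png

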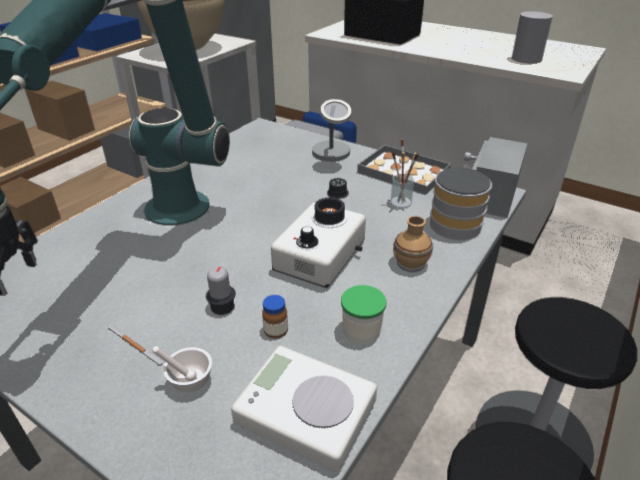

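View pics/top0.png

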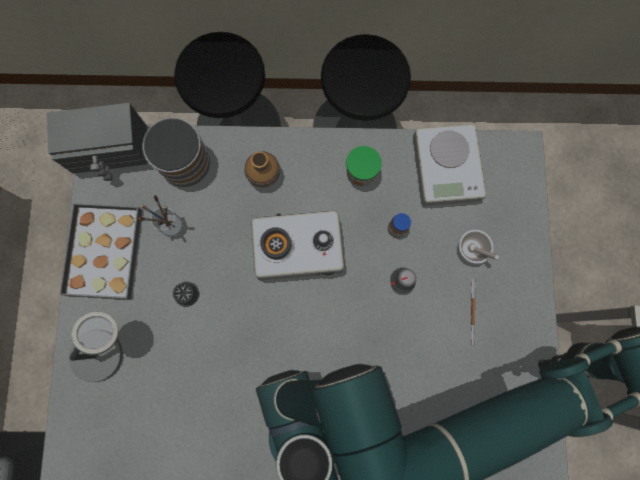

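The top view has the mill around (298,245), the collar at (276,243) and the sleeve at (323,240). The cup is at (403,280), and its red mark points left. I'll zoom in on these.

```bash
cat > h.py <<'E'
import numpy as np, cv2
from scipy.spatial.transform import Rotation as R
from workcell import bot, viewer
def ray(c,uv):
    p=cv2.undistortPoints(np.array([[uv]],float),c["K"],np.array(c["dist"],float))[0,0]
    T=c["world_to_cam"]; d=T[:3,:3].T@np.array([p[0],-p[1],-1.]); o=-T[:3,:3].T@T[:3,3]
    return o,d
def onz(c,uv,z):
    o,d=ray(c,uv); return o+d*(z-o[2])/d[2]
def proj(c,P):
    T=c["world_to_cam"]; q=T[:3,:3]@np.array(P,float)+T[:3,3]
    return cv2.projectPoints(np.array([[q[0],-q[1],-q[2]]]),np.zeros(3),np.zeros(3),c["K"],np.array(c["dist"],float))[0].ravel()
def tri(a,ua,b,ub):
    A=[];B=[]
    for c,u in((a,ua),(b,ub)):
        o,d=ray(c,u); d/=np.linalg.norm(d); M=np.eye(3)-np.outer(d,d); A.append(M);B.append(M@o)
    return np.linalg.lstsq(np.vstack(A),np.hstack(B),rcond=None)[0]
def crop(c,x0,y0,w,h,s,name):
    cv2.imwrite(name,cv2.resize(c["pixels"][y0:y0+h,x0:x0+w,::-1],None,fx=s,fy=s,interpolation=cv2.INTER_CUBIC))
E
python3 - <<'E'
from h import *
import pickle
t=viewer.read_camera("top"); s=viewer.read_camera("scene")
pickle.dump((t,s),open("c0.pkl","wb"))
crop(t,245,205,105,80,7,"pics/tm.png"); crop(t,370,250,70,60,8,"pics/tc.png")
crop(s,265,185,105,100,6,"pics/sm.png"); crop(s,195,255,60,65,8,"pics/sc.png")
E
```

```text
(no output)
```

View pics/tm.png

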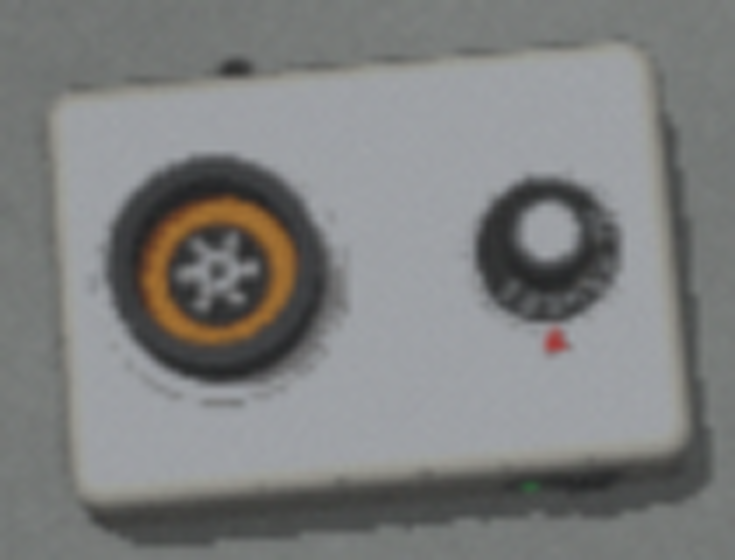

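View pics/tc.png

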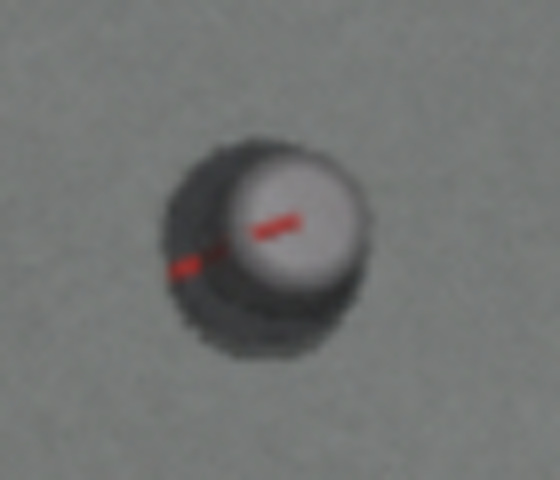

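View pics/sm.png

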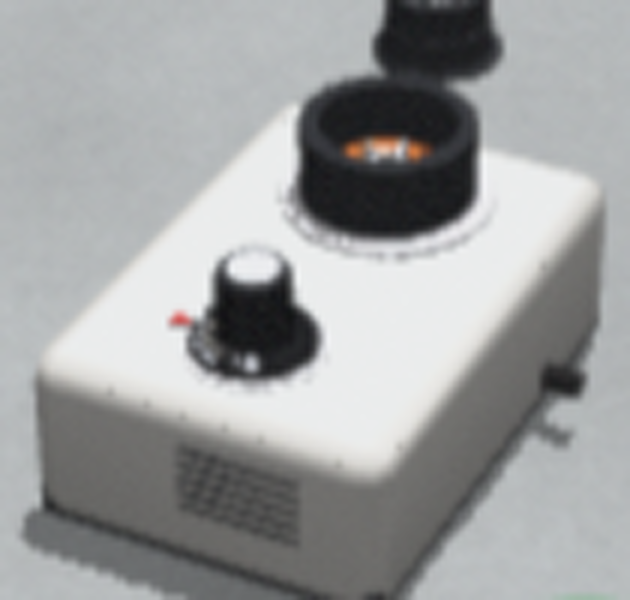

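View pics/sc.png

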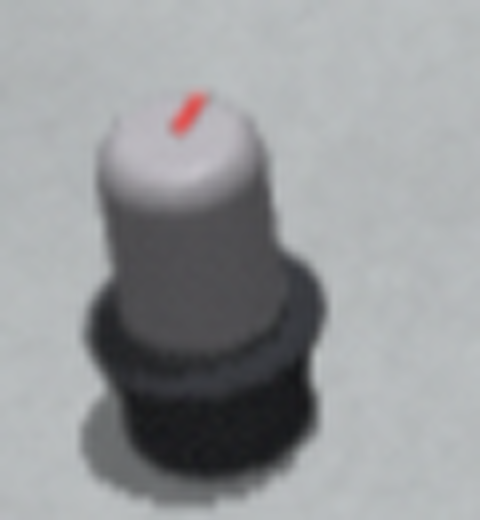

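Run:
```python
from h import *
import pickle
t,s=pickle.load(open("c0.pkl","rb"))
for c in (t,s): print("cam",-c["world_to_cam"][:3,:3].T@c["world_to_cam"][:3,3])
# mill yaw + centre: white/deck quad from top
def comp(mask,uv):
    n,l,st,ce=cv2.connectedComponentsWithStats(mask.astype(np.uint8)); i=l[uv[1],uv[0]]; return (l==i),st[i],ce[i]
img=t["pixels"].astype(int)
g=img.sum(2)/3
# red triangle
hsv=cv2.cvtColor(t["pixels"],cv2.COLOR_RGB2HSV)
red=((hsv[...,0]<8)|(hsv[...,0]>172))&(hsv[...,1]>110)&(hsv[...,2]>60)
n,l,st,ce=cv2.connectedComponentsWithStats(red.astype(np.uint8))
for i in range(1,n):
    if st[i,4]>2 and 240<ce[i][0]<440: print("red",ce[i],st[i,4], onz(t,ce[i],0.1), onz(t,ce[i],.118), onz(t,ce[i],.045))
# sleeve top: brighter grey
print("deck grey",g[230,300],"sleeve top",g[237,323],"dark",g[243,250+0])
sub=g.copy(); 
dm=(g<110)
for nm,uv,z in(("collar",(263,243),.144),("sleeve",(323,247),.107)):
    m,stt,_=comp(dm,uv); print(nm,stt)
    cs,_=cv2.findContours(m.astype(np.uint8),cv2.RETR_EXTERNAL,cv2.CHAIN_APPROX_NONE)
    P=np.array([onz(t,p[0],z)[:2] for p in cs[0]]).astype(np.float32)
    print(cv2.minEnclosingCircle(P),cv2.fitEllipse(P))
# orange
o=(hsv[...,0]>8)&(hsv[...,0]<22)&(hsv[...,1]>150)
m,stt,cc=comp(o,tuple(np.argwhere(o[225:260,255:295])[0][::-1]+[255,225])); print("orange",stt)
cs,_=cv2.findContours(m.astype(np.uint8),cv2.RETR_EXTERNAL,cv2.CHAIN_APPROX_NONE)
P=np.array([onz(t,p[0],.112)[:2] for p in cs[0]]).astype(np.float32); print(cv2.minEnclosingCircle(P),cv2.fitEllipse(P))
# white box
w=(g>125)
m,stt,_=comp(w,(300,230)); print("box",stt)
cs,_=cv2.findContours(m.astype(np.uint8),cv2.RETR_EXTERNAL,cv2.CHAIN_APPROX_NONE)
P=np.array([onz(t,p[0],.1)[:2] for p in cs[0]]).astype(np.float32); print(cv2.minAreaRect(P))
```

```text
cam [ 0.28142499 -0.0126801   1.55617899]
cam [ 1.19734518 -0.96084142  0.91990934]
red [323.5 253.5] 4 [ 0.51810621 -0.04329114  0.1       ] [ 0.51518057 -0.04291275  0.118     ] [ 0.52704568 -0.04444732  0.045     ]
red [404. 278.] 9 [ 0.45084889 -0.27420462  0.1       ] [ 0.44875462 -0.27097188  0.118     ] [ 0.45724804 -0.28408242  0.045     ]
red [392.55555556 283.11111111] 9 [ 0.43571102 -0.24125274  0.1       ] [ 0.43380388 -0.23842733  0.118     ] [ 0.44153842 -0.24988595  0.045     ]
deck grey 161.66666666666666 sleeve top 161.33333333333334 dark 117.66666666666667
collar [260 227  33  33 783]
((0.5383908152580261, 0.09048828482627869), 0.04773776978254318) ((0.5378952026367188, 0.09158940613269806), (0.08509240299463272, 0.09387004375457764), 127.72329711914062)
sleeve [313 230  20  21 272]
((0.5560644268989563, -0.03992611542344093), 0.030684519559144974) ((0.5553073883056641, -0.039889536798000336), (0.05605495721101761, 0.0580904558300972), 94.48046112060547)
orange [265 233  22  21 158]
((0.543455958366394, 0.09419857710599899), 0.03095141611993313) ((0.5441885590553284, 0.09435147047042847), (0.05575200170278549, 0.05983094125986099), 28.369827270507812)
box [ 252  211   91   66 3865]
((0.5479841828346252, 0.03443601727485657), (0.17263774573802948, 0.251645565032959), 5.962617874145508)
```

Run:
```python
from h import *
import pickle
t,s=pickle.load(open("c0.pkl","rb"))
def sample(c,pts):
    uv=np.array([proj(c,p) for p in pts],np.float32)
    return cv2.remap(c["pixels"],uv[None,:,0],uv[None,:,1],cv2.INTER_CUBIC)[0].astype(float)
def unwrap(c,ctr,z,rs,n,a0=0):
    A=a0+np.arange(n)*2*np.pi/n
    return np.array([sample(c,[(ctr[0]+r*np.cos(a),ctr[1]+r*np.sin(a),z) for a in A]) for r in rs]),A
# lug phase
for ctr in((.5418,.0942),(.543,.0942),(.5405,.0942)):
  for c in (t,):
    U,A=unwrap(c,ctr,.122,np.linspace(.010,.0155,6),360); b=U.sum(2).mean(0)
    ph=np.angle(np.sum(b*np.exp(6j*A)))/6; print(ctr,"lug angle mod60 deg",np.degrees(ph), abs(np.sum(b*np.exp(6j*A)))/b.size, [round(abs(np.sum(b*np.exp(k*1j*A)))/b.size,1) for k in (1,2,3)])
# numerals unwrapped, mill frame yaw 6
ctr=(.556,-.0399); 
for nm,c in(("t",t),("s",s)):
    U,A=unwrap(c,ctr,.107,np.linspace(.034,.016,40),720,np.radians(6))
    cv2.imwrite(f"pics/u{nm}.png",cv2.resize(U[...,::-1].clip(0,255).astype(np.uint8),None,fx=1.1,fy=6))
# red triangle angle
d=np.array([.51810621,-.04329114])-ctr; print("index dir-180",np.degrees(np.arctan2(-d[1],-d[0])),np.linalg.norm(d))
# rectified top-down flange picture, from top
xs=np.linspace(.045,-.045,90)
G=np.array([sample(t,[(ctr[0]+x,ctr[1]+y,.107) for y in xs]) for x in xs])
G2=np.array([sample(s,[(ctr[0]+x,ctr[1]+y,.107) for y in xs]) for x in xs])
cv2.imwrite("pics/rect.png",cv2.resize(np.hstack([G,G2])[...,::-1].clip(0,255).astype(np.uint8),None,fx=4.4,fy=4.4,interpolation=cv2.INTER_CUBIC))
```

```text
(0.5418, 0.0942) lug angle mod60 deg -23.997899321187074 44.97956874059957 [np.float64(1.1), np.float64(6.8), np.float64(1.4)]
(0.543, 0.0942) lug angle mod60 deg -24.003723852209404 39.383912120912356 [np.float64(11.2), np.float64(6.1), np.float64(1.3)]
(0.5405, 0.0942) lug angle mod60 deg -23.87840232847771 40.04076993830286 [np.float64(10.6), np.float64(5.6), np.float64(3.4)]
index dir-180 5.113814279340813 0.03804522507573983
```

View pics/rect.png

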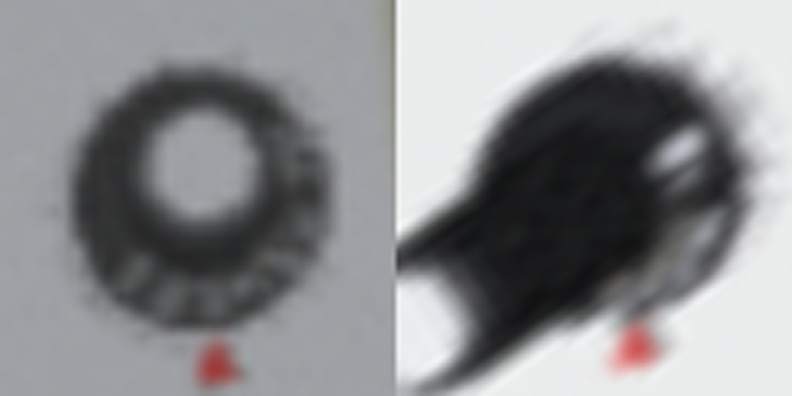

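Run:
```python
from h import *
import pickle
t,s=pickle.load(open("c0.pkl","rb"))
# cup from both views
for nm,c,roi in(("t",t,(375,255,60,55)),("s",s,(190,250,65,75))):
    x,y,w,h=roi; p=c["pixels"][y:y+h,x:x+w].astype(int)
    hsv=cv2.cvtColor(c["pixels"],cv2.COLOR_RGB2HSV)[y:y+h,x:x+w]
    g=p.sum(2)/3; print(nm,"bg",np.median(g),"steel",g[int(.45*h),int(.45*w)])
    red=((hsv[...,0]<8)|(hsv[...,0]>172))&(hsv[...,1]>110)
    n,l,st,ce=cv2.connectedComponentsWithStats(red.astype(np.uint8)); print([ (ce[i]+[x,y],st[i]) for i in range(1,n)])
    dark=(g<85) 
    n,l,st,ce=cv2.connectedComponentsWithStats(dark.astype(np.uint8)); 
    for i in range(1,n):
        if st[i,4]>30: print(st[i]+np.array([x,y,0,0,0]))
    if nm=="t":
        i=1+np.argmax(st[1:,4]); m=(l==i).astype(np.uint8)
        cs,_=cv2.findContours(m,cv2.RETR_EXTERNAL,cv2.CHAIN_APPROX_NONE)
        P=np.array([onz(c,q[0]+[x,y],.045)[:2] for q in cs[0]]).astype(np.float32); print(cv2.minEnclosingCircle(P),cv2.fitEllipse(P))
```

```text
t bg 119.33333333333333 steel 95.33333333333333
[(array([404., 278.]), array([27, 22,  5,  3,  9], dtype=int32)), (array([392.55555556, 283.11111111]), array([16, 27,  4,  3,  9], dtype=int32))]
[390 268  26  27 333]
((0.44845134019851685, -0.27952060103416443), 0.04042418673634529) ((0.44799795746803284, -0.27846723794937134), (0.0683685764670372, 0.07713019102811813), 70.67550659179688)
s bg 183.0 steel 82.0
[(array([218.        , 268.71428571]), array([27, 17,  3,  4,  7], dtype=int32))]
[206 277  29  38 784]
```

Run:
```python
from h import *
import pickle
t,s=pickle.load(open("c0.pkl","rb"))
def sample(c,pts):
    uv=np.array([proj(c,p) for p in pts],np.float32)
    return cv2.remap(c["pixels"],uv[None,:,0],uv[None,:,1],cv2.INTER_CUBIC)[0].astype(float)
ctr=(.556,-.0399)
rows=[]
for c in (t,s):
    A=np.radians(np.arange(95,395,.5))
    U=np.array([sample(c,[(ctr[0]+r*np.cos(a),ctr[1]+r*np.sin(a),.107) for a in A]) for r in np.linspace(.017,.044,30)])
    rows.append(U)
im=np.vstack(rows)[...,::-1].clip(0,255).astype(np.uint8)
im=cv2.resize(im,(780,540),interpolation=cv2.INTER_CUBIC)
im=cv2.convertScaleAbs(im,alpha=1.3)
for k in range(8):
    x=int((186+ (k-2)*22.92-95)/300*780); cv2.line(im,(x,262),(x,278),(0,255,0),2)
cv2.imwrite("pics/unw.png",im)
```

```text
(no output)
```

View pics/unw.png

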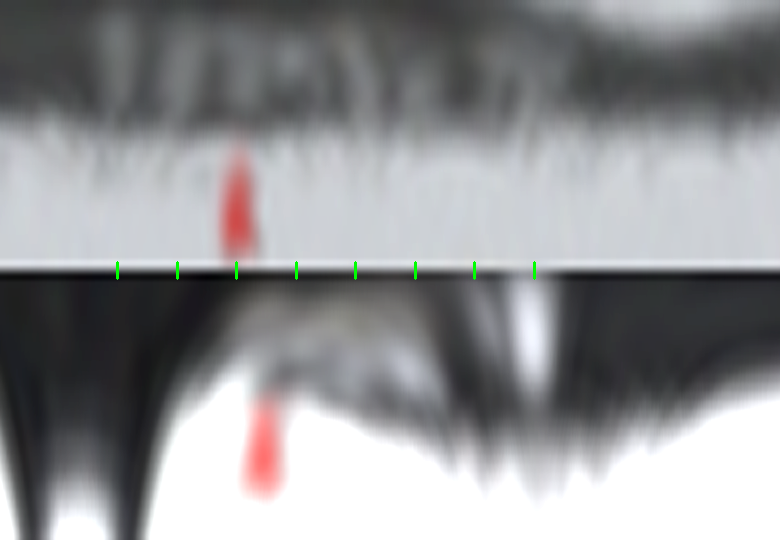

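The strip shows the numerals starting two spacings before the index, so 3 is at the index and the sleeve must turn 0.8 rad clockwise. The well is at (0.5418, 0.0942) and the lugs stand at -24° mod 60. Next I work out the moves.

```bash
cat >> h.py <<'E'
def plan(xyz,yaw=None):
    s=bot.read_state(); Rm=R.from_rotvec(s["tcp_rot"]); M=Rm.as_matrix()
    cur=np.degrees(np.arctan2(M[1,0],M[0,0]))
    d=M.T@(np.array(xyz)-s["tool_pos"])/.1
    print("t",round(s["time"],2),"pos",s["tool_pos"].round(4),"yaw",cur.round(2),"tilt",np.degrees(np.arccos(-M[2,2])).round(2),"F",s["wrist_force"].round(1),"w",round(s["width"],3))
    if yaw is None: yaw=cur
    T=np.column_stack([[np.cos(np.radians(yaw)),np.sin(np.radians(yaw)),0],[np.sin(np.radians(yaw)),-np.cos(np.radians(yaw)),0],[0,0,-1]])
    r=(Rm.inv()*R.from_matrix(T)).as_rotvec()/np.radians(120)
    print("shift",d.round(3),"turn",r.round(4))
E
python3 - <<'E'
from h import *
plan((.556,-.0399,.26),-70)
import pickle
t,s=pickle.load(open("c0.pkl","rb"))
p=lambda c,x,y,z:proj(c,(x,y,z)).round(1)
# sleeve top centre: bright disc in both
for c,uv in((t,(323,238)),(s,(307,229))):
    g=c["pixels"].astype(int).sum(2)/3; x,y=uv
    m=(g>110).astype(np.uint8); n,l,st,ce=cv2.connectedComponentsWithStats(m,connectivity=4)
    print(st[l[y,x]],ce[l[y,x]], p(c,.556,-.0399,.143))
ct=ce
E
```

```text
t 0.2 pos [ 0.2413 -0.6299  0.2524] yaw -69.04 tilt 0.08 F [ 0.3 -0.1  0.5] w 1.004
shift [-4.384 -5.05  -0.069] turn [-0.      0.0007  0.008 ]
[319 234   9   8  58] [323.         237.55172414] [322.8 237.7]
[    3   116   523   364 93418] [254.66908947 322.48048556] [306.9 229.1]
```

Emit:
{"fn": "move_arm", "kwargs": {
  "series": "0 0 0 -0.1 -0.12 0 1;0 0 0 -0.22 -0.25 0 1;0 0 0 -0.34 -0.38 0 1;0 0 0 -0.46 -0.51 0 1;0 0 0 -0.58 -0.64 0 1;0 0 0 -0.7 -0.77 0 1;0 0 0 -0.8 -0.9 0 1;0 0 0 -0.88 -1 0 1",
  "squeeze": 60
}}

```text
time: 1.0
tool_pos: [0.3042, -0.5109, 0.2534]
tcp_rot: [-2.589, 1.779, -0.0]
wrist_force: [0.1, -0.1, -0.3]
width: 0.998
```

Emit:
{"fn": "move_arm", "kwargs": {
  "series": "0 0 0 -0.1 -0.12 0 1;0 0 0 -0.22 -0.25 0 1;0 0 0 -0.34 -0.38 0 1;0 0 0 -0.46 -0.51 0 1;0 0 0 -0.58 -0.64 0 1;0 0 0 -0.7 -0.77 0 1;0 0 0 -0.8 -0.9 0 1;0 0 0 -0.88 -1 0 1"
}}

```text
time: 1.8
tool_pos: [0.3661, -0.3931, 0.2533]
tcp_rot: [-2.589, 1.779, -0.0]
wrist_force: [-0.0, -0.3, 0.0]
width: 1.002
```

Emit:
{"fn": "move_arm", "kwargs": {
  "series": "0 0 0 -0.1 -0.12 0 1;0 0 0 -0.22 -0.25 0 1;0 0 0 -0.34 -0.38 0 1;0 0 0 -0.46 -0.51 0 1;0 0 0 -0.58 -0.64 0 1;0 0 0 -0.7 -0.77 0 1;0 0 0 -0.8 -0.9 0 1;0 0 0 -0.88 -1 0 1"
}}

```text
time: 2.6
tool_pos: [0.4278, -0.2753, 0.2533]
tcp_rot: [-2.589, 1.78, -0.0]
wrist_force: [-0.0, 0.5, 0.1]
width: 1.002
```

Emit:
{"fn": "move_arm", "kwargs": {
  "series": "0 0 0 -0.1 -0.12 0 1;0 0 0 -0.22 -0.25 0 1;0 0 0 -0.34 -0.38 0 1;0 0 0 -0.46 -0.51 0 1;0 0 0 -0.58 -0.64 0 1;0 0 0 -0.7 -0.77 0 1;0 0 0 -0.8 -0.9 0 1;0 0 0 -0.88 -1 0 1"
}}

```text
time: 3.4
tool_pos: [0.4896, -0.1575, 0.2533]
tcp_rot: [2.589, -1.78, 0.0]
wrist_force: [-0.2, -0.3, 0.2]
width: 0.999
```

```bash
python3 -c "
from h import *
plan((.556,-.0399,.135),-70)"
```

```text
t 3.4 pos [ 0.4896 -0.1575  0.2533] yaw -69.02 tilt 0.01 F [-0.2 -0.3  0.2] w 0.999
shift [-0.86  -1.041  1.183] turn [-0.     -0.0001  0.0082]
```

Emit:
{"fn": "move_arm", "kwargs": {
  "series": "0 0 0 -0.11 -0.13 0 1;0 0 0 -0.23 -0.27 0 1;0 0 0 -0.36 -0.42 0 1;0 0 0 -0.49 -0.58 0 1;0 0 0 -0.62 -0.73 0 1;0 0 0 -0.74 -0.87 0 1;0 0 0 -0.83 -0.96 0 1;0 0 0 -0.86 -1 0 1"
}}

```text
time: 4.2
tool_pos: [0.552, -0.0414, 0.2532]
tcp_rot: [2.589, -1.779, -0.0]
wrist_force: [0.1, -0.1, 0.4]
width: 1.004
```

Emit:
{"fn": "move_arm", "kwargs": {
  "series": "0 0 0 0 -0.04 0.15 1;0 0 0 0 -0.04 0.3 1;0 0 0 0 -0.04 0.45 1;0 0 0 0 -0.04 0.6 1;0 0 0 0 -0.04 0.7 1;0 0 0 0 -0.04 0.8 1;0 0 0 0 -0.04 0.8 1;0 0 0 0 -0.04 0.8 1"
}}

```text
time: 5.0
tool_pos: [0.5555, -0.0411, 0.1733]
tcp_rot: [-2.588, 1.78, 0.0]
wrist_force: [0.1, 0.4, -0.2]
width: 1.004
```

```bash
python3 -c "
from h import *
plan((.556,-.0399,.135),-70)
c=viewer.read_camera('scene'); crop(c,250,150,130,120,5,'pics/s1.png')"
```

```text
t 5.0 pos [ 0.5555 -0.0411  0.1733] yaw -69.05 tilt 0.0 F [ 0.1  0.4 -0.2] w 1.004
shift [-0.01  -0.009  0.383] turn [0.     0.     0.0079]
```

View pics/s1.png

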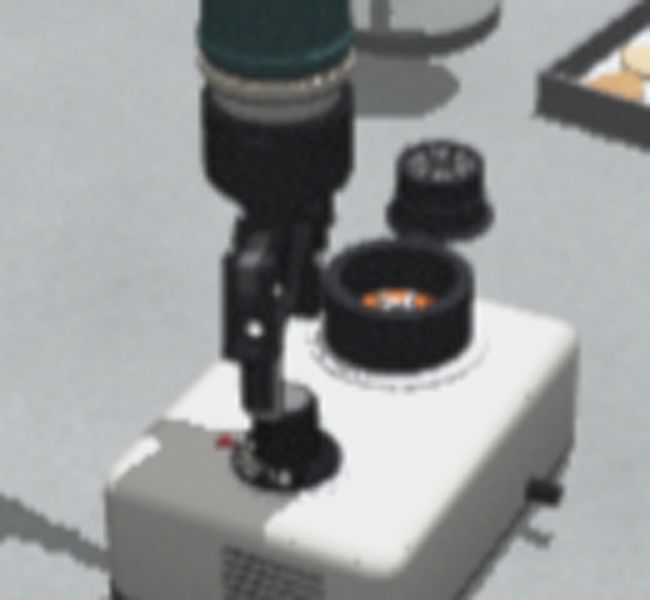

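The fingers straddle the sleeve with open space around them, so I descend and grip.

Emit:
{"fn": "move_arm", "kwargs": {
  "series": "0 0 0 -0.01 -0.01 0.12 1;0 0 0 -0.01 -0.01 0.25 1;0 0 0 -0.01 -0.01 0.34 1;0 0 0 -0.01 -0.01 0.38 1;0 0 0 -0.01 -0.01 0.38 -1;0 0 0 -0.01 -0.01 0.38 -1;0 0 0 -0.01 -0.01 0.38 -1;0 0 0 -0.01 -0.01 0.38 -1",
  "squeeze": 60
}}

```text
time: 5.85
tool_pos: [0.5566, -0.0401, 0.1362]
tcp_rot: [-2.588, 1.78, -0.002]
wrist_force: [-1.2, -0.5, -0.3]
width: 0.38
```

Emit:
{"fn": "move_arm", "kwargs": {
  "series": "0 0 0 0 0 0 -1;0 0 0 0 0 0 -1;0 0 0 0 0 0 -1;0 0 0 0 0 0 -1;0 0 0 0 0 0 -1;0 0 0 0 0 0 -1;0 0 0 0 0 0 -1;0 0 0 0 0 0 -1"
}}

```text
time: 6.65
tool_pos: [0.5566, -0.0401, 0.1362]
tcp_rot: [-2.588, 1.78, -0.002]
wrist_force: [-0.4, -2.0, 5.0]
width: 0.379
```

Emit:
{"fn": "move_arm", "kwargs": {
  "series": "0 0 0.05 0 0 0 -1;0 0 0.1 0 0 0 -1;0 0 0.15 0 0 0 -1;0 0 0.2 0 0 0 -1;0 0 0.25 0 0 0 -1;0 0 0.3 0 0 0 -1;0 0 0.35 0 0 0 -1;0 0 0.384 0 0 0 -1"
}}

```text
time: 7.45
tool_pos: [0.5566, -0.0404, 0.1362]
tcp_rot: [-1.68, 2.654, -0.003]
wrist_force: [-1.0, -3.1, 5.8]
width: 0.383
```

Emit:
{"fn": "move_arm", "kwargs": {
  "series": "0 0 0 0 0 0 -1;0 0 0 0 0 0 -1;0 0 0 0 0 0 -1;0 0 0 0 0 0 1;0 0 0 0 0 0 1;0 0 0 0 0 0 1;0 0 0 0 0 0 1;0 0 0 0 0 0 1"
}}

```text
time: 8.25
tool_pos: [0.5559, -0.0396, 0.1351]
tcp_rot: [1.685, -2.651, -0.001]
wrist_force: [1.1, -0.2, 0.9]
width: 1.001
```

```bash
python3 -c "
from h import *
plan((.5566,-.0401,.22))
c=viewer.read_camera('scene'); crop(c,250,150,130,120,5,'pics/s2.png')"
```

```text
t 8.25 pos [ 0.5559 -0.0396  0.1351] yaw -115.12 tilt 0.02 F [ 1.1 -0.2  0.9] w 1.001
shift [ 0.001 -0.008 -0.849] turn [0.0002 0.     0.    ]
```

View pics/s2.png

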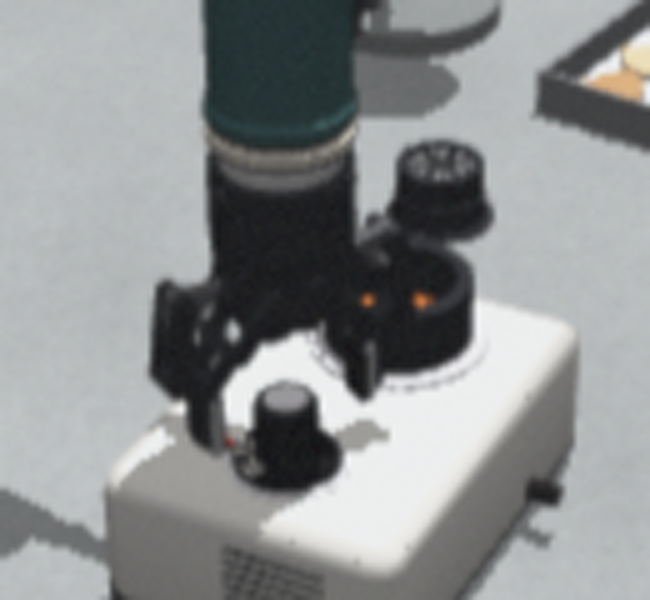

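Emit:
{"fn": "move_arm", "kwargs": {
  "series": "0 0 0 0 0 -0.15 1;0 0 0 0 0 -0.35 1;0 0 0 0 0 -0.55 1;0 0 0 0 0 -0.75 1;0 0 0.06 0 0 -0.9 1;0 0 0.12 0 0 -1 1;0 0 0.18 0.02 0 -1 1;0 0 0.2 0.05 0 -1 1"
}}

```text
time: 9.1
tool_pos: [0.5546, -0.0443, 0.2375]
tcp_rot: [-1.091, 2.943, -0.002]
wrist_force: [-0.6, -0.3, -1.0]
width: 1.0
```

Run:
```python
from h import *
import pickle
from scipy.optimize import least_squares
t,s=pickle.load(open("c0.pkl","rb"))
def tang(c,roi,thr,z,ctr,rad,lim,dark=True):
    x,y,w,h=roi
    p=c["pixels"][y:y+h,x:x+w].astype(np.float32).mean(2)
    p=cv2.resize(p,None,fx=8,fy=8,interpolation=cv2.INTER_LINEAR)
    m=((p<thr) if dark else (p>thr)).astype(np.uint8)
    cs,_=cv2.findContours(m,cv2.RETR_EXTERNAL,cv2.CHAIN_APPROX_NONE)
    k=max(cs,key=cv2.contourArea)
    P=np.array([onz(c,(q[0]+.5)/8-.5+[x,y],z)[:2] for q in k])
    cam=(-c["world_to_cam"][:3,:3].T@c["world_to_cam"][:3,3])[:2]
    for _ in range(5):
        u=ctr-cam;u/=np.linalg.norm(u); v=P-ctr; a=np.abs(v@u)/np.linalg.norm(v,axis=1)
        Q=P[(a<lim)&(abs(np.linalg.norm(v,axis=1)-rad)<.006)]
        f=least_squares(lambda q:np.linalg.norm(Q-q[:2],axis=1)-rad,ctr,loss="soft_l1",f_scale=.001); ctr=f.x
    v=np.linalg.norm(Q-ctr,axis=1); return ctr,len(Q),v.mean(),v.std()
for lim in(.6,.8): print("top flange",tang(t,(380,258,50,48),92,.0425,np.array([.449,-.28]),.038,lim))
# dome, bright steel in top view
x,y,w,h=(380,258,50,48)
p=t["pixels"][y:y+h,x:x+w].astype(int); print(p[22,18:34].mean(1).astype(int)); print(p[10:36,26].mean(1).astype(int))
p2=s["pixels"][265:315,200:240].astype(int).mean(2).astype(int); print(p2[::4,::3])
```

```text
top flange (array([ 0.44920748, -0.2791451 ]), 243, np.float64(0.03970820269276676), np.float64(0.0009404306012018366))
top flange (array([ 0.44837901, -0.27899988]), 397, np.float64(0.03925565060065776), np.float64(0.0018541951992369916))
[ 58  81  94 108 120 130 132 136 135 133 132 132 131 131 129 116]
[ 83  90 109 128 132 133 134 133 122 100  98 128 135 135 135 125 107  86
  65  49  48  47  57  59  62  70]
[[177 177 179 180 184 184 184 186 188 185 184 186 185 185]
 [179 178 179 173 183 184 128 183 176 183 182 183 185 184]
 [179 180 176 173 187 185 185 187 173 128 184 186 181 180]
 [178 177 172 135 164 178 183 154 126  84 183 182 182 181]
 [181 181 177  77  91  98  99  85  79  78 180 183 182 181]
 [181 183 183  85  76  79  81  80  79  77 156 180 181 183]
 [182 182 183  94  78  80  79  80  79  78  72  76 184 183]
 [185 182 107  52  80  79  81  80  79  75  55  60 176 182]
 [181 186  78  37  60  76  78  79  72  47  60  60 182 187]
 [185 186 177  50  49  41  49  50  60  58  33  85 183 187]
 [187 182 162 105  29  33  33  34  27  27  27  37 186 181]
 [184 185 110 105  33  27  28  31  29  28  29 102 184 183]
 [185 184 134 106 105  53  33  33  35  59 114 184 186 186]]
```

Run:
```python
from h import *
import pickle
t,s=pickle.load(open("c0.pkl","rb"))
g=s["pixels"].astype(float).mean(2)
for v in (280,282,284,286,288):
    r=g[v,195:245]; k=np.where(r<130)[0]; a,b=k[0],k[-1]
    L=195+a-1+(r[a-1]-130)/(r[a-1]-r[a]); Rr=195+b+(130-r[b])/(r[b+1]-r[b]); print(v,L.round(2),Rr.round(2),((L+Rr)/2).round(2))
for z in (.118,.08,.06,.045,0): print(z,proj(s,(.449,-.279,z)).round(1),proj(t,(.449,-.279,z)).round(1))
print(proj(s,(.455,-.279,.08))-proj(s,(.449,-.279,.08)),proj(s,(.449,-.273,.08))-proj(s,(.449,-.279,.08)))
# verify sleeve after the turn
c=viewer.read_camera("top"); crop(c,245,205,105,80,7,"pics/tm2.png")
s2=viewer.read_camera("scene"); crop(s2,265,185,105,100,6,"pics/sm2.png")
```

```text
280 207.14 228.49 217.82
282 207.58 228.95 218.26
284 207.74 229.15 218.44
286 208.15 230.53 219.34
288 208.53 233.33 220.93
0.118 [216.3 270.6] [406.8 278. ]
0.08 [218.1 282.4] [404.4 279.4]
0.06 [219.1 288.4] [403.2 280.2]
0.045 [219.7 292.9] [402.3 280.7]
0 [221.8 305.9] [399.8 282.3]
[1.80226754 0.85638368] [ 1.62063671 -1.31114054]
```

View pics/sm2.png

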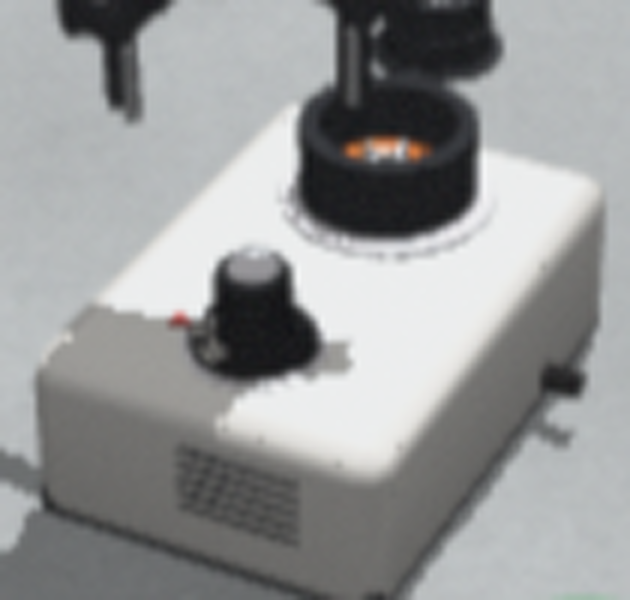

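View pics/tm2.png

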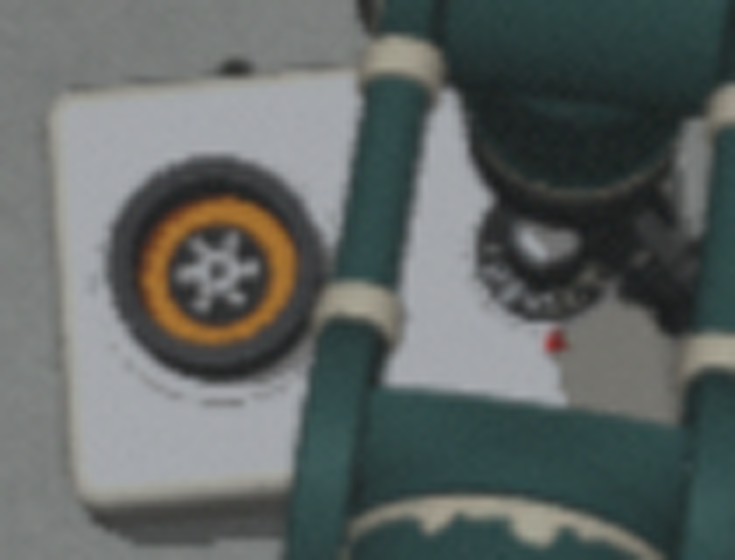

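Run:
```python
from h import *
import pickle
t,s=pickle.load(open("c0.pkl","rb"))
im=t["pixels"].astype(float); r=np.clip(im[...,0]-im[...,1:].max(2)-12,0,None)
C=np.array([.449,-.279])
for (x0,x1,y0,y1,z) in((386,399,278,290,.045),(399,412,272,284,.118)):
    w=r[y0:y1,x0:x1]; v,u=np.mgrid[y0:y1,x0:x1]
    uv=((u*w).sum()/w.sum(),(v*w).sum()/w.sum()); P=onz(t,uv,z)[:2]; d=P-C
    print(uv,P,np.degrees(np.arctan2(d[1],d[0])),np.hypot(*d))
    # slope of mark via PCA in world
    pts=np.array([onz(t,(a,b),z)[:2] for a,b in zip(u.ravel(),v.ravel())]); ww=w.ravel()
    cov=np.cov(pts.T,aweights=ww); e,V=np.linalg.eigh(cov); k=V[:,1]; k=k*np.sign(k[1]); print("pca",np.degrees(np.arctan2(k[1],k[0])),np.sqrt(e))
rs=np.clip(s["pixels"][...,0].astype(float)-s["pixels"][...,1:].max(2)-12,0,None)[262:278,208:228]
v,u=np.mgrid[262:278,208:228]; w=rs
pts=np.array([onz(s,(a,b),.118)[:2] for a,b in zip(u.ravel(),v.ravel())]); cov=np.cov(pts.T,aweights=w.ravel()); e,V=np.linalg.eigh(cov); k=V[:,1]*np.sign(V[1,1]); m=np.average(pts,axis=0,weights=w.ravel()); print("scene top mark",m,np.degrees(np.arctan2(k[1],k[0])),np.degrees(np.arctan2(*(m-C)[::-1])),np.sqrt(e))
plan((.449,-.279,.24),-60)
```

```text
(np.float64(392.9350877192982), np.float64(282.8929824561404)) [ 0.44220254 -0.25101985] 103.65483361126141 0.028793994815065525
pca 112.89507228313751 [0.00193446 0.00430382]
(np.float64(404.06666666666666), np.float64(277.87924528301886)) [ 0.44909965 -0.27116671] 89.27113767688634 0.007833922240194564
pca 107.8988573515702 [0.00178874 0.00524542]
scene top mark [ 0.44761246 -0.27105637] 111.87164800794034 99.90806848227204 [0.0019214  0.00550784]
t 9.2 pos [ 0.5541 -0.0445  0.2367] yaw -139.13 tilt 0.09 F [-0.2 -0.   0.1] w 1.002
shift [ 2.329 -1.086 -0.034] turn [-0.0008 -0.     -0.6595]
```

Seen from the top, the numeral pattern has turned by two places, and I'll recheck it without the arm in the way. Now I go to the cup and unwind the wrist on the way.

Emit:
{"fn": "move_arm", "kwargs": {
  "series": "0 0 -0.05 0.12 -0.06 0 1;0 0 -0.1 0.25 -0.12 0 1;0 0 -0.15 0.38 -0.18 0 1;0 0 -0.2 0.51 -0.24 0 1;0 0 -0.25 0.64 -0.3 0 1;0 0 -0.3 0.77 -0.36 0 1;0 0 -0.35 0.9 -0.42 0 1;0 0 -0.38 1 -0.47 0 1"
}}

```text
time: 10.0
tool_pos: [0.5088, -0.1459, 0.236]
tcp_rot: [-2.157, 2.284, -0.001]
wrist_force: [-0.2, 0.6, -0.2]
width: 1.002
```

```bash
python3 -c "
from h import *
plan((.449,-.279,.20),-60)"
```

```text
t 10.0 pos [ 0.5088 -0.1459  0.236 ] yaw -93.26 tilt 0.03 F [-0.2  0.6 -0.2] w 1.002
shift [1.363 0.522 0.36 ] turn [-2.000e-04 -2.000e-04 -2.771e-01]
```

Emit:
{"fn": "move_arm", "kwargs": {
  "series": "0 0 -0.05 0.12 0.05 0 1;0 0 -0.1 0.25 0.1 0 1;0 0 -0.15 0.38 0.15 0 1;0 0 -0.2 0.51 0.2 0 1;0 0 -0.25 0.64 0.26 0 1;0 0 -0.277 0.77 0.31 0 1;0 0 -0.277 0.9 0.36 0 1;0 0 -0.277 1 0.4 0 1"
}}

```text
time: 10.8
tool_pos: [0.4627, -0.2434, 0.2357]
tcp_rot: [2.716, -1.579, 0.001]
wrist_force: [0.1, 0.3, -0.2]
width: 1.003
```

```bash
python3 -c "
from h import *
plan((.449,-.279,.16),-60)"
```

```text
t 10.8 pos [ 0.4627 -0.2434  0.2357] yaw -60.34 tilt 0.03 F [ 0.1  0.3 -0.2] w 1.003
shift [0.241 0.295 0.757] turn [-0.0001 -0.0002 -0.0028]
```

Emit:
{"fn": "move_arm", "kwargs": {
  "series": "0 0 0 0.06 0.08 0.05 1;0 0 0 0.12 0.16 0.1 1;0 0 0 0.18 0.23 0.2 1;0 0 0 0.23 0.28 0.32 1;0 0 0 0.24 0.295 0.45 1;0 0 0 0.24 0.295 0.6 1;0 0 0 0.24 0.295 0.7 1;0 0 0 0.24 0.295 0.74 1"
}}

```text
time: 11.6
tool_pos: [0.4483, -0.2771, 0.1591]
tcp_rot: [-2.717, 1.577, 0.005]
wrist_force: [0.8, -0.4, -1.1]
width: 0.996
```

```bash
python3 -c "
from h import *
plan((.449,-.279,.097),-60)
c=viewer.read_camera('scene'); crop(c,170,190,110,130,5,'pics/s3.png')
c=viewer.read_camera('top'); crop(c,360,235,90,80,7,'pics/t3.png')"
```

```text
t 11.6 pos [ 0.4483 -0.2771  0.1591] yaw -60.26 tilt 0.19 F [ 0.8 -0.4 -1.1] w 0.996
shift [0.022 0.003 0.62 ] turn [ 0.0006  0.0015 -0.0022]
```

View pics/s3.png

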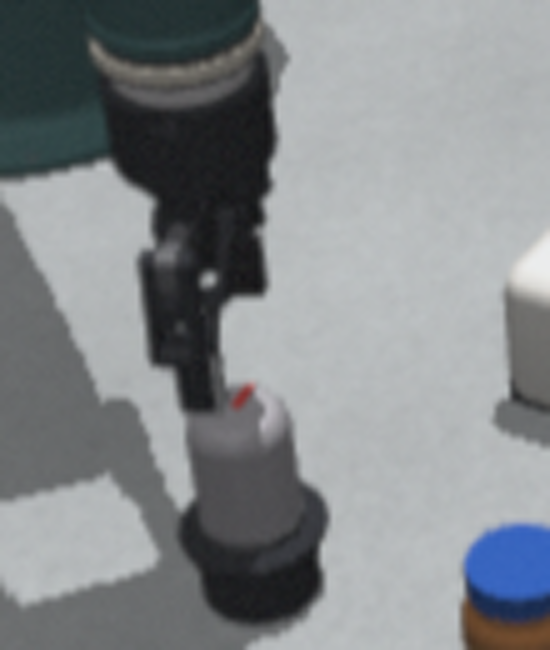

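View pics/t3.png

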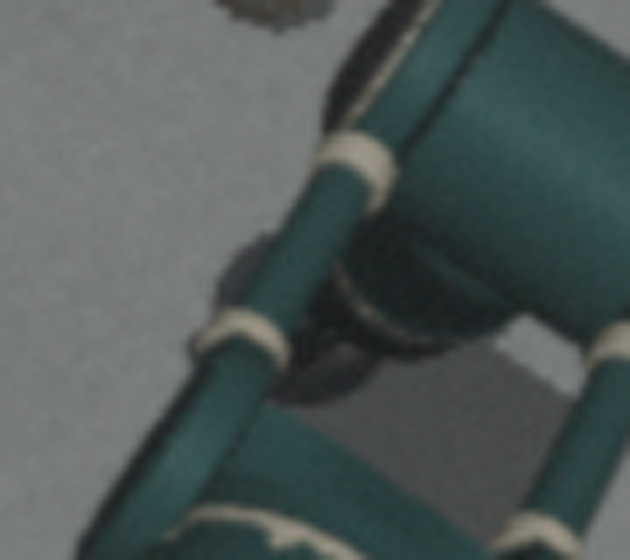

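Emit:
{"fn": "move_arm", "kwargs": {
  "series": "0 0 0 0.02 0 0.1 1;0 0 0 0.02 0 0.22 1;0 0 0 0.02 0 0.34 1;0 0 0 0.02 0 0.46 1;0 0 0 0.02 0 0.56 1;0 0 0 0.02 0 0.62 1;0 0 0 0.02 0 0.62 1;0 0 0 0.02 0 0.62 -1",
  "squeeze": 80
}}

```text
time: 12.5
tool_pos: [0.4503, -0.2799, 0.0993]
tcp_rot: [2.717, -1.577, 0.0]
wrist_force: [0.2, -0.1, -0.2]
width: 0.859
```

Emit:
{"fn": "move_arm", "kwargs": {
  "series": "0 0 0 0 0 0 -1;0 0 0 0 0 0 -1;0 0 0 0 0 0 -1;0 0 0 0 0 0 -1;0 0 0 0 0 0 -1;0 0 0 0 0 0 -1;0 0 0 0 0 0 -1;0 0 0 0 0 0 -1"
}}

```text
time: 13.3
tool_pos: [0.4512, -0.2806, 0.1005]
tcp_rot: [2.717, -1.577, 0.004]
wrist_force: [0.7, -1.6, 5.9]
width: 0.584
```

```bash
python3 -c "
from h import *
plan((.449,-.279,.197),-60)
c=viewer.read_camera('scene'); crop(c,170,190,110,130,5,'pics/s4.png')"
```

```text
t 13.3 pos [ 0.4512 -0.2806  0.1005] yaw -60.28 tilt 0.16 F [ 0.7 -1.6  5.9] w 0.584
shift [-0.022  0.01  -0.965] turn [-0.0005 -0.0012 -0.0023]
```

View pics/s4.png

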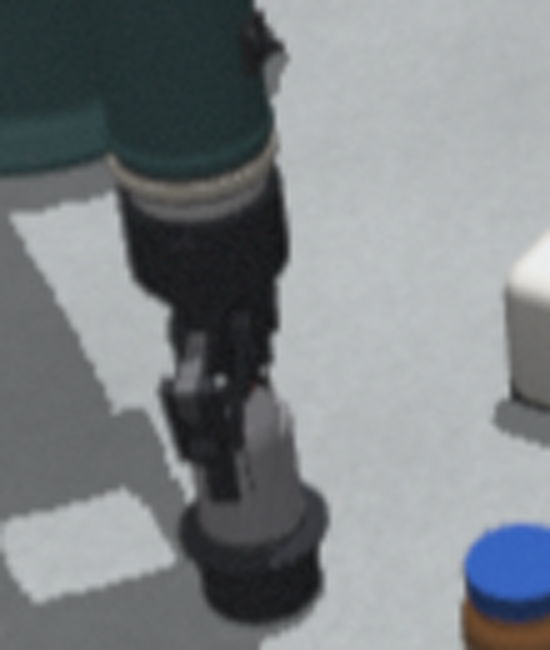

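Emit:
{"fn": "move_arm", "kwargs": {
  "series": "0 0 0 0 0 -0.05 -1;0 0 0 0 0 -0.15 -1;0 0 0 0 0 -0.28 -1;0 0 0 0 0 -0.42 -1;0 0 0 0 0 -0.57 -1;0 0 0 0 0 -0.72 -1;0 0 0 0 0 -0.87 -1;0 0 0 0 0 -1 -1"
}}

```text
time: 14.15
tool_pos: [0.4505, -0.28, 0.2012]
tcp_rot: [2.717, -1.577, 0.002]
wrist_force: [1.0, 0.4, -3.8]
width: 0.584
```

```bash
python3 -c "
from h import *
plan((.5418,.0942,.275),-72)
c=viewer.read_camera('scene'); crop(c,170,150,110,130,5,'pics/s5.png')"
```

```text
t 14.15 pos [ 0.4505 -0.28    0.2012] yaw -60.28 tilt 0.09 F [ 1.   0.4 -3.8] w 0.584
shift [-2.797 -2.648 -0.74 ] turn [-0.0004 -0.0006  0.0976]
```

View pics/s5.png

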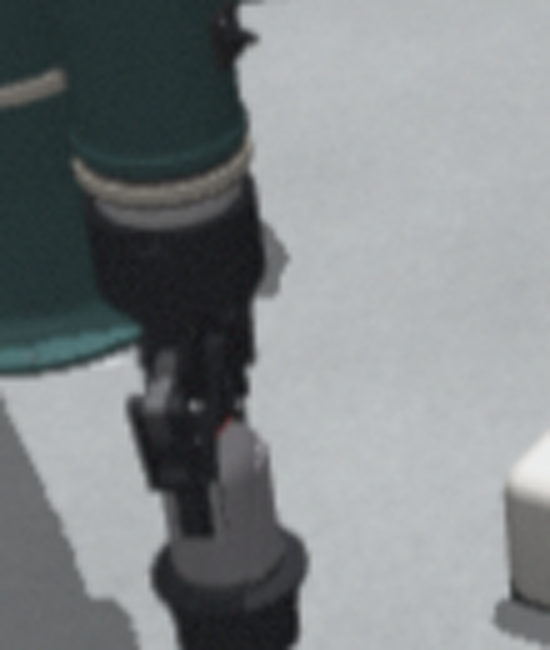

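Emit:
{"fn": "move_arm", "kwargs": {
  "series": "0 0 0 -0.06 -0.06 -0.12 -1;0 0 0 -0.16 -0.15 -0.25 -1;0 0 0 -0.28 -0.27 -0.38 -1;0 0 0 -0.41 -0.39 -0.5 -1;0 0 0 -0.54 -0.51 -0.62 -1;0 0 0 -0.67 -0.63 -0.7 -1;0 0 0 -0.8 -0.75 -0.74 -1;0 0 0 -0.93 -0.88 -0.74 -1"
}}

```text
time: 15.0
tool_pos: [0.4809, -0.1537, 0.2746]
tcp_rot: [-2.717, 1.576, -0.002]
wrist_force: [-0.6, 0.1, -4.5]
width: 0.583
```

Emit:
{"fn": "move_arm", "kwargs": {
  "series": "0 0 0 -0.12 -0.11 0 -1;0 0 0 -0.24 -0.22 0 -1;0 0 0 -0.36 -0.33 0 -1;0 0 0 -0.48 -0.44 0 -1;0 0 0 -0.6 -0.55 0 -1;0 0 0 -0.71 -0.66 0 -1;0 0 0 -0.82 -0.77 0 -1;0 0 0 -0.93 -0.88 0 -1"
}}

```text
time: 15.8
tool_pos: [0.5105, -0.0292, 0.2735]
tcp_rot: [-2.717, 1.576, 0.001]
wrist_force: [0.2, -0.7, -3.8]
width: 0.584
```

Emit:
{"fn": "move_arm", "kwargs": {
  "series": "0 0 0 -0.12 -0.11 0 -1;0 0 0 -0.24 -0.22 0 -1;0 0 0 -0.36 -0.33 0 -1;0 0 0 -0.48 -0.44 0 -1;0 0 0 -0.6 -0.55 0 -1;0 0 0 -0.71 -0.66 0 -1;0 0 0 -0.82 -0.77 0 -1;0 0 0 -0.9 -0.85 0 -1"
}}

```text
time: 16.6
tool_pos: [0.5403, 0.0908, 0.2733]
tcp_rot: [-2.717, 1.576, 0.0]
wrist_force: [0.3, -0.4, -2.9]
width: 0.582
```

```bash
python3 -c "
from h import *
import pickle
plan((.5418,.0942,.275),-72)
s=viewer.read_camera('scene'); crop(s,260,100,130,120,5,'pics/s6.png')
t=viewer.read_camera('top'); crop(t,245,205,105,80,7,'pics/t6.png')
pickle.dump((t,s),open('c6.pkl','wb'))"
```

```text
t 16.6 pos [0.5403 0.0908 0.2733] yaw -60.24 tilt 0.02 F [ 0.3 -0.4 -2.9] w 0.582
shift [-0.022 -0.03  -0.017] turn [-0.      0.0001  0.098 ]
```

View pics/s6.png

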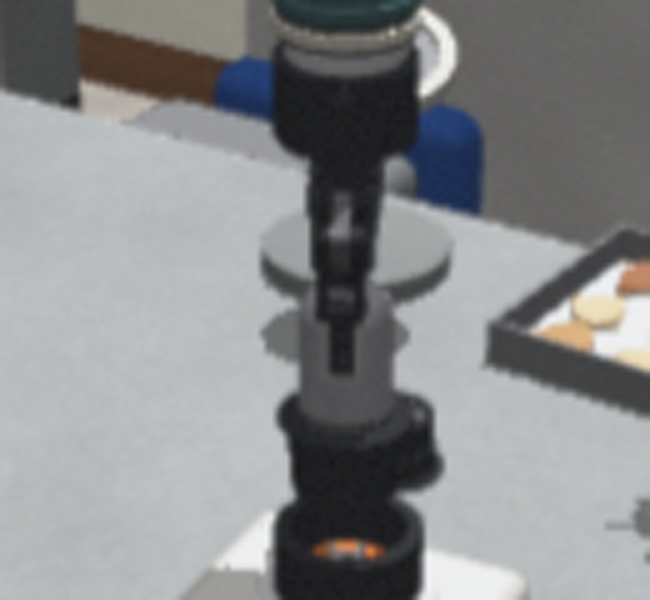

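View pics/t6.png

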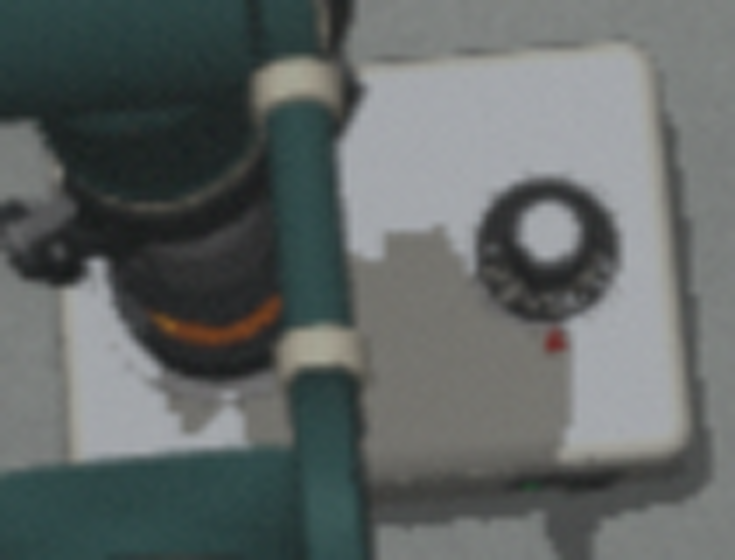

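Run:
```python
from h import *
import pickle
t,s=pickle.load(open("c6.pkl","rb"))
def edges(c,v,lo,hi,thr,dark=True):
    r=c["pixels"][v,lo:hi].astype(float).mean(1); k=np.where(r<thr)[0]
    # largest run
    runs=np.split(k,np.where(np.diff(k)>1)[0]+1); k=max(runs,key=len); a,b=k[0],k[-1]
    L=lo+a-1+(r[a-1]-thr)/(r[a-1]-r[a]); Rr=lo+b+(thr-r[b])/(r[b+1]-r[b]); return L,Rr
st=bot.read_state(); P=st["tool_pos"]
for v in (172,174,176,178,180,182):
    row=s["pixels"][v,312:350].astype(int).mean(1).astype(int); 
    print(v,row)
E=[]
t0,s0=pickle.load(open("c0.pkl","rb"))
for v in (210,213,216,219,222): print("collar",v,edges(s0,v,300,360,110),np.mean(edges(s0,v,300,360,110)))
for z in (.144,.13,.12,.11,.1): print(z,proj(s0,(.5418,.0942,z)).round(2))
for dz in (-.03,-.04,-.05,-.06): print(dz,proj(s,P+[0,0,dz]).round(2))
def sample(c,pts):
    uv=np.array([proj(c,p) for p in pts],np.float32)
    return cv2.remap(c["pixels"],uv[None,:,0],uv[None,:,1],cv2.INTER_CUBIC)[0].astype(float)
ctr=(.556,-.0399); rows=[]
A=np.radians(np.arange(65,365,.5))
im=np.array([sample(t,[(ctr[0]+r*np.cos(a),ctr[1]+r*np.sin(a),.107) for a in A]) for r in np.linspace(.017,.044,30)])
im=cv2.resize(im[...,::-1].clip(0,255).astype(np.uint8),(780,270),interpolation=cv2.INTER_CUBIC); im=cv2.convertScaleAbs(im,alpha=1.4)
for k in range(8):
    x=int((186+(k-4)*22.92-65)/300*780); cv2.line(im,(x,150),(x,165),(0,255,0),2)
cv2.imwrite("pics/unw6.png",im)
```

```text
172 [188 188 187 182 175 148 141 122  83  77  79  82  85  72  38  33  41  36
  46  86  85  82  81  80  81  87 120 179 186 185 185 185 184 184 185 186
 185 184]
174 [190 188 188 188 187 188 182 151  88  77  80  81  86  78  54  46  47  46
  54  85  83  83  82  80  81  84 121 181 188 188 188 185 186 186 186 186
 186 186]
176 [188 190 189 188 186 187 182 151  89  77  80  81  81  81  83  82  82  84
  83  86  84  82  80  79  82  84 119 177 183 186 188 189 189 189 188 188
 186 187]
178 [189 191 189 189 184 161 128 103  80  77  80  81  80  80  82  81  80  82
  83  83  83  83  79  81  79  79  81  97 114 135 153 162 176 185 186 188
 188 188]
180 [193 192 190 170 109  57  41  54  74  77  79  81  82  79  80  82  81  82
  83  85  82  82  81  80  80  78  76  65  61  59  75  64  81 122 165 187
 188 187]
182 [193 192 182 114  51  39  39  43  58  69  76  81  81  81  80  81  83  82
  83  81  82  80  81  81  77  70  60  62  59  63  73  94  91  66 101 181
 189 189]
collar 210 (np.float64(334.3818181818182), np.float64(343.9375)) 339.1596590909091
collar 213 (np.float64(314.5838709677419), np.float64(343.72803347280336)) 329.15595222027264
collar 216 (np.float64(314.06598984771574), np.float64(343.7090163934426)) 328.88750312057914
collar 219 (np.float64(314.8), np.float64(342.68811881188117)) 328.74405940594056
collar 222 (np.float64(317.9462365591398), np.float64(338.7480916030534)) 328.3471640810966
0.144 [329.37 204.61]
0.13 [329.32 208.79]
0.12 [329.29 211.74]
0.11 [329.26 214.67]
0.1 [329.23 217.58]
-0.03 [328.59 174.02]
-0.04 [328.56 177.25]
-0.05 [328.53 180.47]
-0.06 [328.5  183.65]
```

View pics/unw6.png

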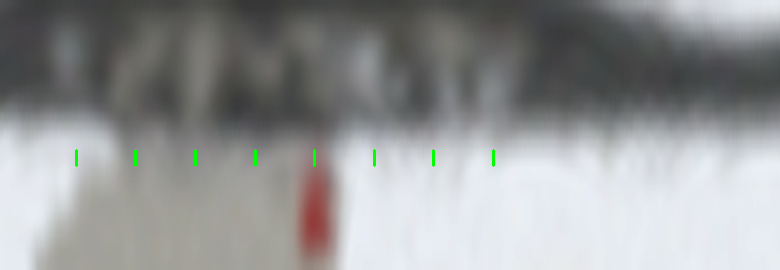

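The top view puts 5 at the index, with the ticks matching the numerals. I'll refine how the cup lines up with the collar in the scene view.

Run:
```python
from h import *
import pickle
t,s=pickle.load(open("c6.pkl","rb")); t0,s0=pickle.load(open("c0.pkl","rb"))
def e(c,v,lo,hi,mid,th):
    r=c["pixels"][v].astype(float).mean(1)
    a=next(x for x in range(lo,hi) if r[x]<th); b=next(x for x in range(hi,lo,-1) if r[x]<th)
    L=a-1+(r[a-1]-th)/(r[a-1]-r[a]); Rr=b+(th-r[b])/(r[b+1]-r[b]); return round(L,2),round(Rr,2),round((L+Rr)/2,2)
for th in (100,140):
  for v in range(203,221,2): print(th,v,e(s0,v,306,352,0,th))
  for v in (173,174,175,176): print("cup",v,e(s,v,313,345,0,th if th>100 else 120))
  for v in range(184,194,2): print("cap",v,e(s,v,310,338,0,th), s["pixels"][v,338:352].astype(int).mean(1).astype(int))
```

```text
100 203 (np.float64(315.35), np.float64(343.38), np.float64(329.37))
100 205 (np.float64(314.71), np.float64(344.02), np.float64(329.37))
100 207 (np.float64(314.6), np.float64(344.1), np.float64(329.35))
100 209 (np.float64(314.68), np.float64(344.04), np.float64(329.36))
100 211 (np.float64(314.79), np.float64(343.62), np.float64(329.21))
100 213 (np.float64(314.68), np.float64(343.6), np.float64(329.14))
100 215 (np.float64(314.33), np.float64(343.6), np.float64(328.96))
100 217 (np.float64(314.24), np.float64(343.46), np.float64(328.85))
100 219 (np.float64(315.01), np.float64(342.54), np.float64(328.78))
cup 173 (np.float64(319.47), np.float64(337.93), np.float64(328.7))
cup 174 (np.float64(319.5), np.float64(337.95), np.float64(328.73))
cup 175 (np.float64(319.52), np.float64(337.94), np.float64(328.73))
cup 176 (np.float64(319.51), np.float64(338.01), np.float64(328.76))
cap 184 (np.float64(315.3), np.float64(357.83), np.float64(336.57)) [ 60  62  61  58  51  66  63  56  92 183 190 191 190 192]
cap 186 (np.float64(316.55), np.float64(329.71), np.float64(323.13)) [ 61  56  48  
[... 1250 characters left out ...]
p 176 (np.float64(319.19), np.float64(338.35), np.float64(328.77))
cap 184 (np.float64(314.68), np.float64(377.83), np.float64(346.26)) [ 60  62  61  58  51  66  63  56  92 183 190 191 190 192]
cap 186 (np.float64(315.94), np.float64(321.14), np.float64(318.54)) [ 61  56  48  34  36  34  33  36  90 181 189 189 190 190]
cap 188 (np.float64(316.63), np.float64(292.71), np.float64(304.67)) [ 34  32  31  30  31  29  32  35  76 151 185 189 189 190]
cap 190 (np.float64(317.08), np.float64(404.8), np.float64(360.94)) [ 28  30  30  28  31  35  36  40  55 113 166 186 188 186]
cap 192 (np.float64(317.37), np.float64(375.11), np.float64(346.24)) [ 28  31  36  34  34  35  31  30  37  64 111 183 190 189]
```

Emit:
{"fn": "move_arm", "kwargs": {
  "series": "0 0 0.03 -0.01 -0.01 0 -1;0 0 0.06 -0.02 -0.02 0 -1;0 0 0.098 -0.022 -0.025 0.03 -1;0 0 0.098 -0.022 -0.025 0.08 -1;0 0 0.098 -0.022 -0.025 0.13 -1;0 0 0.098 -0.022 -0.025 0.18 -1;0 0 0.098 -0.022 -0.025 0.22 -1;0 0 0.098 -0.022 -0.025 0.22 -1"
}}

```text
time: 17.5
tool_pos: [0.5406, 0.0922, 0.2502]
tcp_rot: [2.54, -1.846, -0.002]
wrist_force: [0.8, 0.1, -3.1]
width: 0.582
```

```bash
python3 -c "
from h import *
plan((.5414,.0939,.235),-72)
s=viewer.read_camera('scene'); crop(s,275,130,110,100,6,'pics/s7.png')"
```

```text
t 17.5 pos [0.5406 0.0922 0.2502] yaw -72.02 tilt 0.11 F [ 0.8  0.1 -3.1] w 0.582
shift [-0.013 -0.014  0.152] turn [ 0.0009  0.0001 -0.0002]
```

View pics/s7.png

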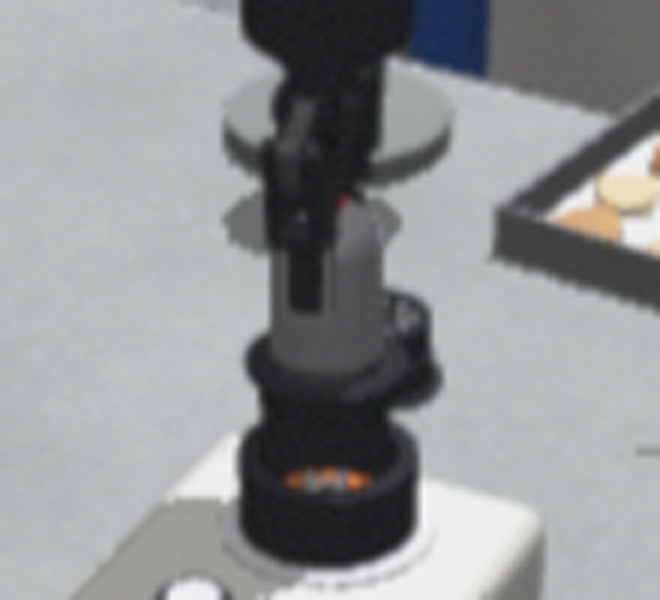

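Emit:
{"fn": "move_arm", "kwargs": {
  "series": "0 0 0 -0.013 -0.014 0 -1;0 0 0 -0.013 -0.014 0 -1;0 0 0 -0.013 -0.014 0.02 -1;0 0 0 -0.013 -0.014 0.05 -1;0 0 0 -0.013 -0.014 0.08 -1;0 0 0 -0.013 -0.014 0.11 -1;0 0 0 -0.013 -0.014 0.13 -1;0 0 0 -0.013 -0.014 0.13 -1"
}}

```text
time: 18.35
tool_pos: [0.5417, 0.094, 0.2376]
tcp_rot: [2.54, -1.847, -0.001]
wrist_force: [-0.5, 0.7, -3.8]
width: 0.584
```

```bash
python3 -c "
from h import *
plan((.5414,.0939,.2205),-72)
s=viewer.read_camera('scene'); crop(s,275,130,110,100,6,'pics/s8.png')"
```

```text
t 18.35 pos [0.5417 0.094  0.2376] yaw -72.04 tilt 0.06 F [-0.5  0.7 -3.8] w 0.584
shift [0.    0.004 0.171] turn [ 0.0005  0.0001 -0.0003]
```

View pics/s8.png

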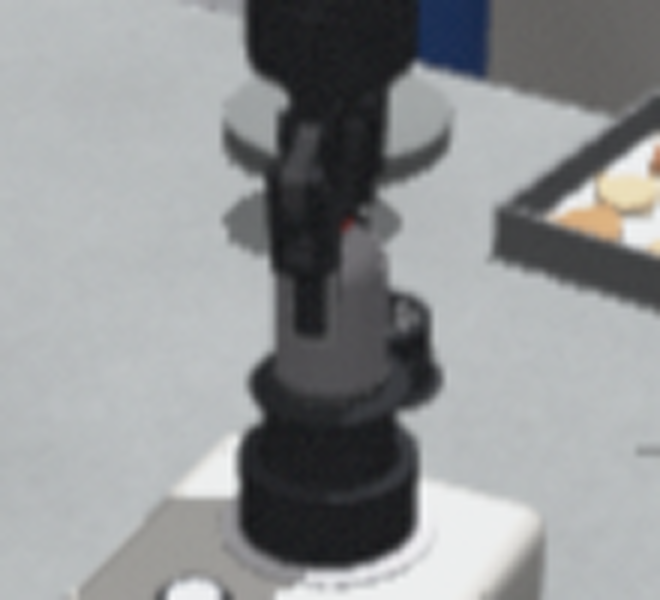

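The cup entered the collar without contact force. I go down until it is just above the lugs.

Emit:
{"fn": "move_arm", "kwargs": {
  "series": "0 0 0 0 0 0.03 -1;0 0 0 0 0 0.06 -1;0 0 0 0 0 0.09 -1;0 0 0 0 0 0.12 -1;0 0 0 0 0 0.15 -1;0 0 0 0 0 0.17 -1;0 0 0 0 0 0.18 -1;0 0 0 0 0 0.18 -1"
}}

```text
time: 19.2
tool_pos: [0.542, 0.0941, 0.2201]
tcp_rot: [2.541, -1.847, -0.0]
wrist_force: [-0.1, -0.5, -3.0]
width: 0.584
```

```bash
python3 -c "
from h import *
plan((.5414,.0939,.2125),-72); print(bot.read_state()['torque'])"
```

```text
t 19.2 pos [0.542  0.0941 0.2201] yaw -72.04 tilt 0.02 F [-0.1 -0.5 -3. ] w 0.584
shift [-0.     0.006  0.076] turn [ 0.0002  0.     -0.0003]
[-0.00445498  0.08383066 -0.02236466]
```

Emit:
{"fn": "move_arm", "kwargs": {
  "series": "0 0 0 0 0 0.01 -1;0 0 0 0 0 0.02 -1;0 0 0 0 0 0.03 -1;0 0 0 0 0 0.04 -1;0 0 0 0 0 0.05 -1;0 0 0 0 0 0.05 -1;0 0 0 0 0 0.05 -1;0 0 0 0 0 0.05 -1"
}}

```text
time: 20.0
tool_pos: [0.5421, 0.0941, 0.2153]
tcp_rot: [-2.541, 1.848, -0.0]
wrist_force: [-0.9, 1.2, -3.9]
width: 0.582
```

```bash
python3 -c "
from h import *
plan((.5414,.0939,.2125),-72); print(bot.read_state()['torque'])
s=viewer.read_camera('scene'); crop(s,275,130,110,100,6,'pics/s9.png')"
```

```text
t 20.0 pos [0.5421 0.0941 0.2153] yaw -72.04 tilt 0.0 F [-0.9  1.2 -3.9] w 0.582
shift [-0.001  0.007  0.028] turn [-0.     -0.     -0.0004]
[-0.00045906 -0.00178344 -0.0121    ]
```

View pics/s9.png

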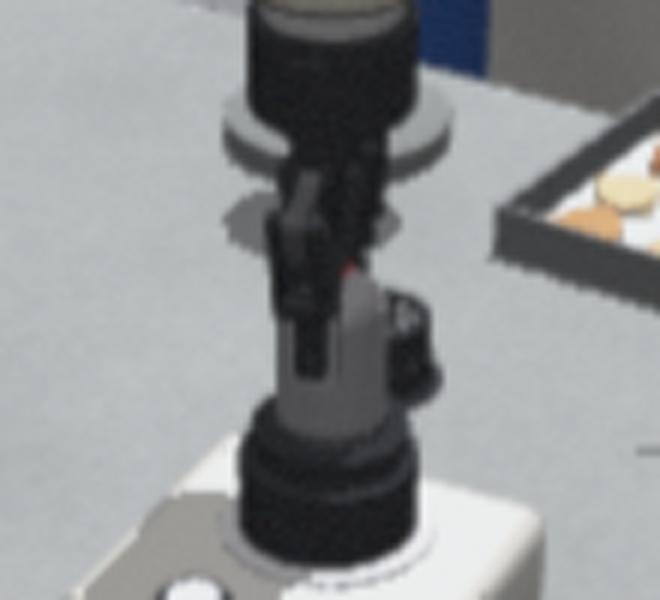

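It meshed without any blocking: the underside is about 15 mm above the deck with no axial load. Now I press it home.

Emit:
{"fn": "move_arm", "kwargs": {
  "series": "0 0 0 0 0 0.015 -1;0 0 0 0 0 0.03 -1;0 0 0 0 0 0.045 -1;0 0 0 0 0 0.06 -1;0 0 0 0 0 0.075 -1;0 0 0 0 0 0.09 -1;0 0 0 0 0 0.09 -1;0 0 0 0 0 0.09 -1"
}}

```text
time: 20.85
tool_pos: [0.5424, 0.0941, 0.2069]
tcp_rot: [-2.54, 1.847, -0.001]
wrist_force: [-2.8, -0.2, 5.2]
width: 0.583
```

```bash
python3 -c "
from h import *
plan((.5414,.0939,.2045),-72); print(bot.read_state()['torque'])"
```

```text
t 20.85 pos [0.5424 0.0941 0.2069] yaw -72.04 tilt 0.05 F [-2.8 -0.2  5.2] w 0.583
shift [-0.001  0.01   0.024] turn [-0.0004 -0.     -0.0004]
[ 0.11406923  0.50787806 -0.00885879]
```

Emit:
{"fn": "move_arm", "kwargs": {
  "series": "0 0 0 0 0.006 0.01 -1;0 0 0 0 0.006 0.015 -1;0 0 0 0 0.006 0.02 -1;0 0 0 0 0.006 0.025 -1;0 0 0 0 0.006 0.03 -1;0 0 0 0 0.006 0.035 -1;0 0 0 0 0.006 0.035 -1;0 0 0 0 0.006 0.035 -1"
}}

```text
time: 21.65
tool_pos: [0.5423, 0.0941, 0.2044]
tcp_rot: [-2.54, 1.846, -0.002]
wrist_force: [-2.9, 0.2, 9.4]
width: 0.583
```

```bash
python3 -c "
from h import *
plan((.5414,.0939,.2045),-72); print(bot.read_state()['torque'])
s=viewer.read_camera('scene'); crop(s,275,130,110,100,6,'pics/s10.png')
t=viewer.read_camera('top'); crop(t,245,205,105,80,7,'pics/t10.png')"
```

```text
t 21.65 pos [0.5423 0.0941 0.2044] yaw -72.04 tilt 0.13 F [-2.9  0.2  9.4] w 0.583
shift [-0.001  0.009 -0.001] turn [-0.0011 -0.0001 -0.0003]
[0.21119831 0.70693915 0.05488141]
```

View pics/s10.png

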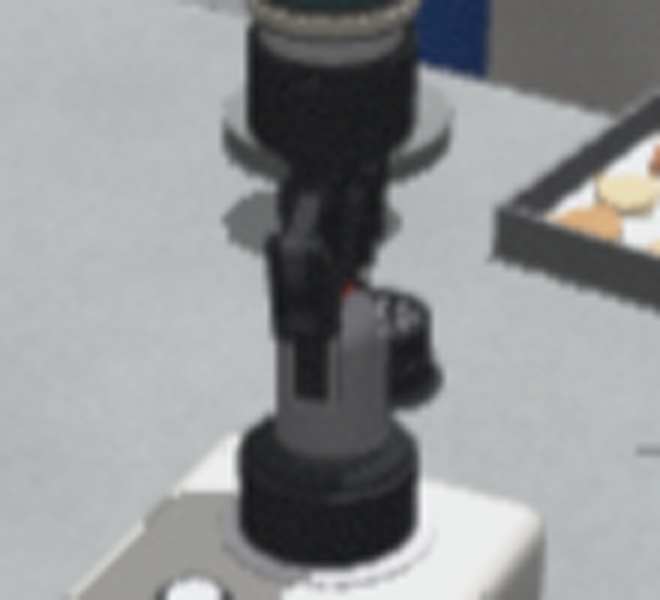

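View pics/t10.png

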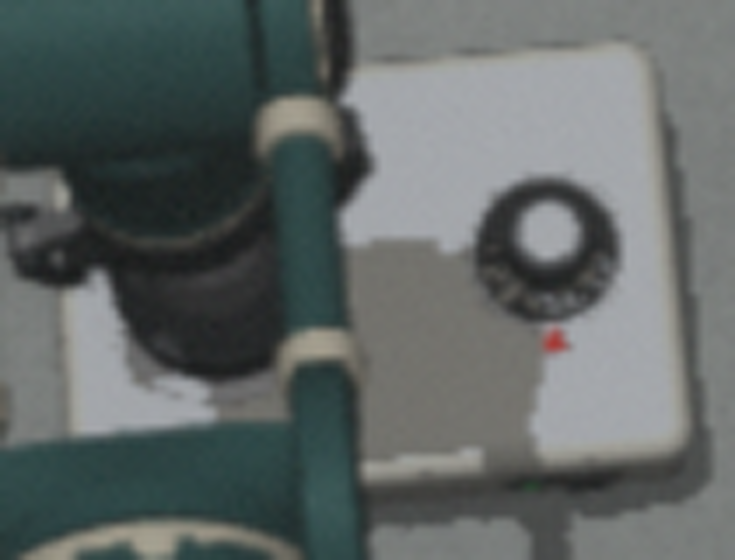

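The cup looks seated. A stiff rise in force would confirm the rim, so I press a little further.

Emit:
{"fn": "move_arm", "kwargs": {
  "series": "0 0 0 0 0.004 0.005 -1;0 0 0 0 0.004 0.01 -1;0 0 0 0 0.004 0.015 -1;0 0 0 0 0.004 0.02 -1;0 0 0 0 0.004 0.02 -1;0 0 0 0 0.004 0.02 -1;0 0 0 0 0.004 0.02 -1;0 0 0 0 0.004 0.02 -1"
}}

```text
time: 22.55
tool_pos: [0.5424, 0.0941, 0.2044]
tcp_rot: [-2.539, 1.846, -0.004]
wrist_force: [-6.4, -0.7, 18.2]
width: 0.584
```

```bash
python3 -c "
from h import *
plan((.5414,.0939,.2045),-72); print(bot.read_state()['torque'])"
```

```text
t 22.55 pos [0.5424 0.0941 0.2044] yaw -72.04 tilt 0.21 F [-6.4 -0.7 18.2] w 0.584
shift [-0.001  0.01  -0.001] turn [-0.0017 -0.0001 -0.0003]
[0.30598296 1.2542503  0.12627196]
```

The force rose from 9 to 18 N while z stayed at 0.2044, so the flange lies on the rim. I'm handing in.

```bash
python3 -c "
from h import *
print(bot.finish_job()); plan((.5414,.0939,.2045),-72)"
```

```text
the job is handed in; nothing more can be done
None
the job is handed in; nothing more can be done
```

The speed sleeve is at 5 and the cup is pressed fully home. I handed in at about 22.6 s with the arm still holding it down; no verdict was reported.

- **Sleeve:** It started at 3, and I turned it 46° clockwise. The last top views show the numerals two places on, with 5 at the red index. The outermost numeral's position was about 4° off in the picture, which I put down to distortion at the edge.
- **Meshing:** I turned the cup 12° clockwise above the collar to line its grooves up with the lugs. It went past the lugs with no blocking force, so no turning search was needed.
- **Home:** A last 2 mm of push raised the vertical force from 9 to 18 N. The tool height stayed at 0.2044 m, matching the expected home height of about 0.2045 m. Tilt was 0.2° and the fingers were gripping at 80 N.
- **Less certain:** About 6 N of sideways force remained along x at the end. I could not see the spring ring or measure finger force on the cup directly, so I inferred both from tool height and wrist force.
- **Other things on the bench:** I moved none of them and saw no contact, but I took no final full picture of the bench.

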